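Open the abrasive-powder canister by its hidden push catch

ROBOT

A 6-joint arm with a two-finger parallel gripper is mounted at the origin on the work surface. World frame = base frame: x ahead of the robot, y to its left, z up, the work surface at z = 0. Lengths are in mm, angles in rad, forces in N, time in s.
With the tool pointing down it reaches from about 300 to 775 mm from the base axis. Payload 14.6 kg.
Tool frame: the origin (TCP) lies between the finger pads; the fingertips stand 19 mm ahead of it and the grasp point (between the pads) is the TCP; z points along the fingers, y is the line along which they close (so a half turn about z gives the same grasp; the last joint's range is limited). The gripper opens to 94 mm and grips with 3 to 60 N. Pads are 16 mm wide; open, the fingers measure 119 mm over their backs; the gripper's body (75 mm by 177 mm) begins 78 mm behind the grasp point.
Start: joints at [1.044, 0.3, 1.521, -0, 1.321, -0.067], TCP at [244.069, 492.869, 224.446] pointing down, gripper open.
Joint ranges: [-3.03, 3.03], [-0.79, 2.21], [0.23, 2.52], [-1.04, 4.18], [0, 3.07], [-2.55, 2.55]. Speed limits (rad/s): [2.22, 2.22, 2.57, 3.14, 3.14, 3.14].

INTERFACE

Orientations are given as [roll, pitch, yaw] about the fixed x, y, z axes, in that order (R = Rz(yaw) Ry(pitch) Rx(roll)).
In Python, from cell import monitor, imaging, job, find_in, trace gives the robot as it stands. The module is installed in compiled form; this text tells all that it offers.
- The arm moves only by the tool arm_command, never from a script. Its argument "steps" is a list of rows, each a list of 5 numbers: the opening, from 0 (shut) to 1 (fully open), then the shift along the tool's x, y, z in mm, then the turn about the tool's z in degrees. In form: [[gripper, dx, dy, dz, turn], ...]. A call has 1 to 20 rows; each row is the pose to reach, as a shift and turn from the pose commanded when the call began, along the tool's axes at that moment; what a row does not reach only later rows make up. A row lasts 1/8 s, in which the tool goes at most 62.5 mm and 10.7 degrees, less where a joint would pass 70% of its speed; a pose out of reach is approached as far as the arm can. A call with a gripper value outside its range is refused whole. The fingers move at their own pace and stop on an object; "force" is the grip in N (left out, the last holds). Time passes only in rows, so rows that repeat a pose let the fingers close. It gives the time, the measured TCP pose, the force, the opening and the grip force at its end, in the units of the state.
- monitor.read_state(): the state, without advancing time (a new reading comes with each control period).
- imaging.camera(name): name is "scene" or "side" or "wrist"; returns a dict with "img" (480x640x3 uint8, red, green, blue), "mtx" (3x3 intrinsics, pixels), "view" (4x4, takes a point from world to camera coordinates). Camera axes: x right, y down, z forward; pixel columns grow to the right and rows downward; lengths in mm; the calibration is good to about 2 mm. The wrist camera is an equidistant fisheye: a pixel r from the principal point sees the ray r / f radians off the axis. A picture is of the moment at which its call begins. There is no depth.
- job.sign_off(): hands the job in; it is judged then, once.
Trained networks look in a picture, given as the dict that the camera call returned (one of the last four; its "shot" number tells which), for a name from the list of things; names that differ only in an ending like _2 or _b are one class to them, and where a whole thing is asked for, a point or a joint stands for the part that bears it (a point fixed in the world has none). Each returns a list of dicts, best first, with "p" (0 to 1); they miss things now and then, are a little off and sometimes report something else, mostly with a low value. They report only what shows in the picture. A call takes as long as a camera call. They do not tell look-alikes from the thing itself.
- find_in(picture, target): "rect" ([centre column, centre row, width, height] in pixels, round what is visible of it).
- trace(picture, target): "region" (480x640 bool, what is visible of it) and "rect" ([centre column, centre row, width, height] in pixels, round what is visible of it).
The state is a dict: "clock": time; "joints": joint angles; "qd": joint speeds; "effort": joint torques, N m; "eef_pos": TCP position; "eef_rot": TCP orientation; "wrist_force": force on the tool from outside, world axes, zero at the start; "moment": the same for the moment, N m; "finger_gap": finger opening in mm; "finger_force": force on a finger pad.
Only numpy, scipy, OpenCV 4.12 (cv2) and the standard library are available. Lean on these libraries where they do the work, as an engineer would, in place of code of your own. Each camera call takes 0.05 s, during which the arm holds its last target. There are 200 camera calls.

TASK

The lid of the abrasive-powder canister is held shut by a push catch sunk in a notch somewhere in its rim. Feel lightly along the top of the rim with a fingertip until you find the notch, then press the catch inside it down until the lid springs ajar. Leave the lid ajar as it sprang, take the hand clear and leave the other things on the bench where they are.

Things in the scene. Friction and masses are not known exactly. Their poses are not given: they have to be found in the camera images.
- rim_centre (a point): Centre of the canister's round rim, at the height of the rim's flat top, 160 mm above the bench. The rim is 44 mm wide, from 86 to 130 mm from here, with a 167 mm lid lying flush inside it (the lid's middle stands 3 mm proud). Rim, lid and catch are one plain grey plastic. The rim is level and unbroken but for one notch; the lid's hinge knuckles stand 6 mm proud exactly opposite the notch.
- canister: Powder canister, fixed: a steel can 224 mm across with a grey collar, 260 mm across and 36 mm high, screwed on top. The collar is turned differently each time: from the rim's centre, the notch's middle lies anywhere up to 1.0 rad to either side of straight towards the robot (world -x). No reading tells where: feel or look. Origin: centre of the base; its axes do not turn with the collar.
- catch (a joint): Rocker catch in the notch: 0 at rest, grows as pressed, stop 0.38 rad, springs back. The notch, open above and outwards, runs from 96 mm to the rim's edge; 41 mm wide inside, 51 at 120 mm out. Its key, 98 to 127 mm out and 37 mm wide, slopes up outwards: inner end 21 mm, outer 9 mm below the rim. Its outer part gives at 1.5 N, frees the lid 9 mm down (4-5 N), stops 12 mm down (6 N).
- lid (a joint): Opening angle of the lid, rad: 0 shut and latched. When the catch lets go, a spring in the hinge lifts the lid's edge beside the notch about 35 mm, to about 0.2 rad, where it stays. Latched, it cannot be opened otherwise.
- spray_can: Bystander, loose, standing: a white and green spray can with a black cap, 66 mm across and 185 mm high, 0.2 m to the left or right of the canister's centre. Origin at the centre of its base.
- jar: Bystander, loose, standing: a white plastic jar with a black cap, 68 mm across and 95 mm high, on the other side of the canister. Origin at the centre of its base.
- brush: Bystander, loose: a flat wooden-handled brush 190 mm long and 14 mm high, lying between the robot and the canister. Origin under its middle, x along it towards the bristles.
- fossil: Bystander, loose: a piece of grey rock with a coiled shell on it, about 100 x 76 x 35 mm, lying to the left of the canister. Origin at the centre of its underside.
Mind the look-alikes: they are no part of the job. There is more than one size of the canister; the job needs the middle-sized.

How it is judged:
By the outcome, as a careful person would: the job done as asked, in the order asked, and still so for the second after the job is handed in, with the robot touching nothing.
It also fails if it takes over 72 s, if anything falls off the work surface, if the arm or the gripper's body presses on something with over 40 N, if the wrist force passes 120 N, or if a joint passes its speed limit or range.

## Working session

There is one attempt and no reset: what is moved stays moved. The work goes in short steps, Python scripts to look and compute and a tool call to move; the robot and the scene stay as the last step left them, time stands still between calls to the robot, and variables do not carry over. Pictures are saved under pics/ and viewed, at most 10 in all, crops included, and the job is handed in when it is done.

Besides the shell and the picture viewer there is one more tool, called after ">>>" as a command line: name --pt "numbers of a row" for each row, then --argument value for the rest. arm_command: Moves the arm, as the interface text tells. Its arguments: {"type":"object","properties":{"steps":{"type":"array","items":{"type":"array","items":{"type":"number"}}},"force":{"type":"number"}},"required":["steps"]}

```bash
mkdir -p pics; cat > h.py <<'E'
import numpy as np, cv2
from cell import monitor, imaging, job, find_in, trace
def snap(n,f=None):
    c=imaging.camera(n)
    if f: cv2.imwrite('pics/'+f,c['img'][:,:,::-1])
    return c
def proj(c,P):
    P=np.atleast_2d(P).astype(float); q=(c['view'][:3,:3]@P.T).T+c['view'][:3,3]
    return np.c_[c['mtx'][0,0]*q[:,0]/q[:,2]+c['mtx'][0,2], c['mtx'][1,1]*q[:,1]/q[:,2]+c['mtx'][1,2]]
def unproj(c,u,v,z):
    R=c['view'][:3,:3];t=c['view'][:3,3];o=-R.T@t
    d=R.T@np.linalg.solve(c['mtx'],[u,v,1.]); return o+d*(z-o[2])/d[2]
E
python3 - <<'E'
from h import *
for n in('scene','side'):
    c=snap(n,n+'0.png'); print(n,(-c['view'][:3,:3].T@c['view'][:3,3]).round(), c['mtx'][0,0])
    for t in('canister','spray_can','jar','brush','fossil'):
        print(t,[(round(d['p'],2),np.round(d['rect']).tolist()) for d in find_in(c,t)][:5])
s=monitor.read_state();print(s['eef_rot'],s['eef_pos'],s['wrist_force'])
E
```

```text
scene [ 605. -377. 1473.] 624.0042345628455
canister [(0.88, [387.0, 134.0, 69.0, 81.0]), (0.81, [236.0, 393.0, 148.0, 146.0]), (0.7, [355.0, 338.0, 1.0, -1.0])]
spray_can [(0.76, [386.0, 200.0, 28.0, 50.0])]
jar [(0.7, [356.0, 277.0, 76.0, 76.0]), (0.6, [355.0, 381.0, 29.0, 34.0])]
brush [(0.93, [262.0, 294.0, 72.0, 17.0])]
fossil [(0.82, [315.0, 210.0, 40.0, 32.0])]
side [ 249. -160. 1177.] 484.48012843494797
canister [(0.9, [406.0, 378.0, 146.0, 150.0]), (0.68, [242.0, 134.0, 69.0, 73.0]), (0.6, [349.0, 272.0, 56.0, 19.0])]
spray_can [(0.6, [302.0, 164.0, 29.0, 52.0])]
jar [(0.69, [434.0, 276.0, 36.0, 33.0])]
brush [(0.62, [313.0, 316.0, 24.0, 68.0]), (0.62, [302.0, 166.0, 28.0, 55.0])]
fossil [(0.65, [264.0, 232.0, 31.0, 39.0])]
[-3.14156192e+00 -6.75349838e-06  2.68175626e+00] [244.08187637 492.85289113 224.43627373] [-0.47747681 -0.32619396 -0.09095416]
```

View pics/scene0.png

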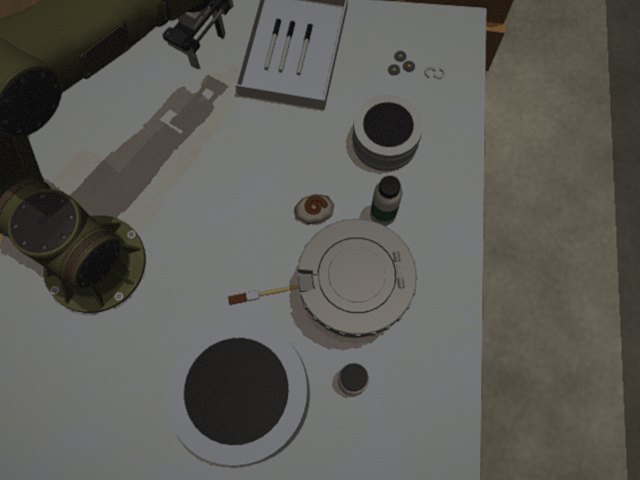

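View pics/side0.png

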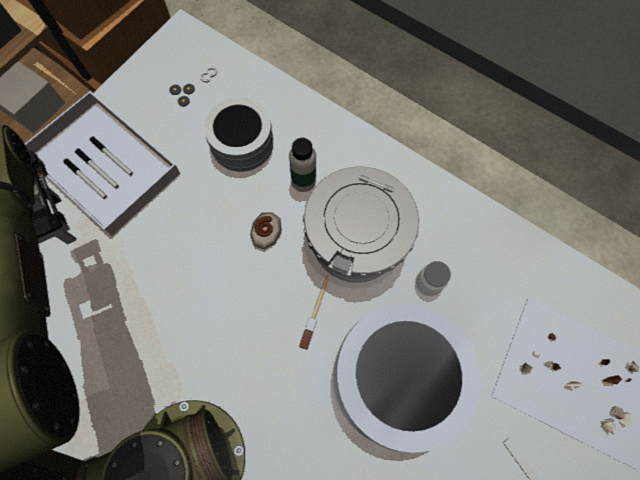

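The look-alikes in the scene image are the large canister (238,397), the small one (387,134) and the plain grey middle one (357,277). I choose the middle one. Its notch seems to be at (306,281) in scene and (341,262) in side, with the hinge knuckles opposite at (400,270).

```bash
python3 - <<'E'
from h import *
S=snap('scene');D=snap('side')
a=unproj(S,357,277,160);b=unproj(D,361,222,160);print(a,b)
for nm,c,p in(('s',S,(306,281)),('d',D,(341,262))):
    q=unproj(c,*p,147);print(nm,q, np.linalg.norm((q-(a if nm=='s' else b))[:2]), np.arctan2(*(q-(a if nm=='s' else b))[1::-1]))
C=(a+b)/2; C[2]=160
th=np.linspace(0,2*np.pi,121)
out=[]
for c,p in((S,(357,277)),(D,(361,222))):
    im=cv2.resize(c['img'][:,:,::-1],None,fx=4,fy=4,interpolation=cv2.INTER_CUBIC)
    for r in(86,130):
        pts=proj(c,np.c_[C[0]+r*np.cos(th),C[1]+r*np.sin(th),0*th+160])
        for q in pts: cv2.circle(im,tuple(int(x) for x in q*4+2),1,(0,0,255) if r>100 else (0,255,0),-1)
    u,v=np.array(p)*4; out.append(im[v-280:v+280,max(u-200-80,0):u+120])
cv2.imwrite('pics/crop1.png',np.hstack(out))
E
```

```text
[641.50874301 -17.52991859 160.        ] [629.19543076 -18.43897203 160.        ]
s [531.29463959 -33.41751905 147.        ] 111.35333152335109 -2.9984267183264244
d [529.3769251 -33.4212143 147.       ] 100.93662197567886 -2.9926099578022742
```

View pics/crop1.png

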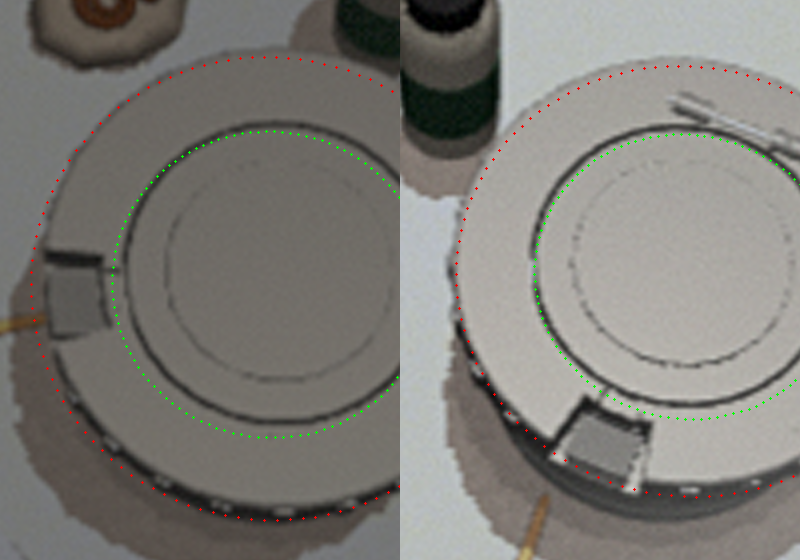

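```bash
python3 - <<'E'
from h import *
from scipy.optimize import least_squares
S=snap('scene');D=snap('side')
th=np.linspace(0,2*np.pi,721)
P=[(S,[(126,270),(275,123),(285,422),(180,160),(180,385)],1148,828),(D,[(135,260),(290,127),(285,405),(175,170),(185,370)],1164,608)]
def res(p,Ps=P):
    e=[]
    for c,pts,u0,v0 in Ps:
        q=proj(c,np.c_[p[0]+85*np.cos(th),p[1]+85*np.sin(th),0*th+160])
        for a in pts:
            w=(np.array(a)+[u0,v0])/4-.4
            e.append(np.min(np.linalg.norm(q-w,axis=1)))
    return e
for Ps in (P,P[:1],P[1:]):
    r=least_squares(res,[637,-16],args=(Ps,),diff_step=1e-4);print(r.x,np.round(r.fun,1))
# notch: outer-edge mid in the key top
for c,pts,u0,v0 in((S,[(47,255),(103,258),(57,338),(108,328)],1148,828),(D,[(155,452),(183,398),(235,488),(252,428)],1164,608)):
    for a in pts:
        u,v=(np.array(a)+[u0,v0])/4-.4; print(unproj(c,u,v,160).round(1))
for t in('brush','spray_can','jar','fossil'):
    r=[d['rect'] for d in find_in(S,t)]
    print(t,[unproj(S,x[0],x[1],20).round() for x in r[:3]])
E
```

```text
[640.47845728 -12.25686974] [0.4 0.3 1.  0.4 0.8 0.5 0.7 0.3 1.1 0.6]
[641.82945362 -10.86258785] [0.3 0.2 0.4 0.4 0.1]
[639.72731173 -13.99978063] [0.1 0.  0.5 0.3 0.4]
[512.9 -14.5 160. ]
[543.5 -13.3 160. ]
[523.2 -60.2 160. ]
[550.1 -52.1 160. ]
[506.2 -17.7 160. ]
[540.4 -12.5 160. ]
[514.8 -64.6 160. ]
[548.3 -53.1 160. ]
brush [array([427., -44.,  20.])]
spray_can [array([702., 232.,  20.])]
jar [array([ 654., -223.,   20.])]
fossil [array([530., 187.,  20.])]
```

>>> arm_command --pt "0 -47 -31 -10 -5" --pt "0 -94 -61 -10 -10" --pt "0 -141 -92 -10 -15" --pt "0 -188 -122 -10 -20" --pt "0 -235 -153 -10 -25" --pt "0 -282 -184 -10 -30" --pt "0 -329 -214 -10 -35" --pt "0 -376 -245 -10 -38.7" --pt "0 -423 -276 -10 -38.7" --pt "0 -470 -306 0 -38.7" --pt "0 -470 -306 10 -38.7" --pt "0 -470 -306 18 -38.7" --pt "0 -470 -306 18 -38.7" --pt "0 -470 -306 18 -38.7" --force 20

```text
clock: 2.75
eef_pos: [529.4, 10.9, 207.0]
eef_rot: [-3.141, 0.001, -2.925]
wrist_force: [0.3, -0.3, -0.1]
finger_gap: 0.7
finger_force: 0.0
```

```bash
python3 - <<'E'
from h import *
s=monitor.read_state();print({k:np.round(v,2) for k,v in s.items()})
c=snap('wrist');print(c['mtx'],(-c['view'][:3,:3].T@c['view'][:3,3]).round())
D=snap('side')['img'][:,:,::-1]
D=cv2.resize(D[150:320,230:460],None,fx=2.2,fy=2.2)
w=cv2.resize(c['img'][:,:,::-1],(500,374)); 
o=np.hstack([cv2.resize(w,(400,300)),cv2.resize(D,(400,300))]);cv2.imwrite('pics/hov.png',o)
E
```

```text
{'clock': np.float64(2.75), 'joints': array([-0.05,  0.27,  1.6 ,  0.  ,  1.27, -1.84]), 'qd': array([-0.  , -0.  , -0.01,  0.  , -0.  ,  0.  ]), 'effort': array([-9.000e-02, -5.013e+01, -3.420e+01, -3.000e-02,  6.000e-02,
        1.000e-02]), 'eef_pos': array([529.39,  10.92, 207.01]), 'eef_rot': array([-3.14,  0.  , -2.92]), 'wrist_force': array([ 0.35, -0.33, -0.1 ]), 'moment': array([ 0.04, -0.02,  0.  ]), 'finger_force': np.float64(0.0), 'finger_gap': np.float64(0.67)}
[[371.64829954   0.         318.19072645]
 [  0.         371.64829954 235.28849276]
 [  0.           0.           1.        ]] [463.  -4. 369.]
```

View pics/hov.png

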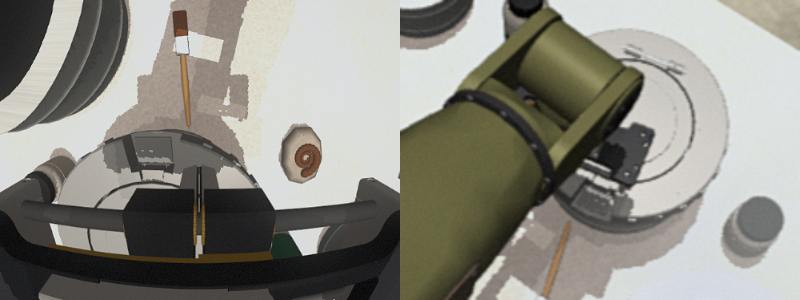

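The wrist view shows the notch at about (152,152), to the left of the closed fingertips at (198,245). That agrees with the measured position, so I'm lowering onto the rim beside it.

>>> arm_command --pt "0 0 0 12 0" --pt "0 0 0 22 0" --pt "0 0 0 25 0" --pt "0 0 0 26 0" --pt "0 0 0 26 0" --pt "0 0 0 26 0"

```text
clock: 3.6
eef_pos: [529.6, 10.1, 180.7]
eef_rot: [-3.141, 0.0, -2.926]
wrist_force: [0.1, -0.2, 0.9]
finger_gap: 0.4
finger_force: 0.0
```

>>> arm_command --pt "0 0 0 0.7 0" --pt "0 0 0 1.4 0" --pt "0 0 0 1.4 0"

```text
clock: 3.98
eef_pos: [529.5, 10.1, 179.3]
eef_rot: [-3.141, 0.0, -2.926]
wrist_force: [-1.6, 0.7, 3.2]
finger_gap: 0.7
finger_force: 1.7
```

>>> arm_command --pt "0 0 0 0.5 0" --pt "0 0 0 0.5 0"

```text
clock: 4.22
eef_pos: [529.5, 10.1, 179.2]
eef_rot: [-3.141, 0.001, -2.926]
wrist_force: [-4.1, 0.8, 8.5]
finger_gap: 0.5
finger_force: 4.3
```

>>> arm_command --pt "0 0 0 -0.5 0" --pt "0 1 -5 -0.5 0" --pt "0 2 -10 -0.5 0" --pt "0 3 -15 -0.5 0" --pt "0 4 -20 -0.5 0" --pt "0 4 -20 -0.5 0"

```text
clock: 4.97
eef_pos: [530.1, -11.0, 179.3]
eef_rot: [-3.141, 0.001, -2.926]
wrist_force: [0.6, -0.7, 3.8]
finger_gap: 0.5
finger_force: 2.5
```

>>> arm_command --pt "0 1 -3 0 0" --pt "0 2 -6 0 0" --pt "0 3 -9 0 0" --pt "0 3 -9 0 0"

```text
clock: 5.48
eef_pos: [528.6, -20.2, 178.7]
eef_rot: [-3.142, -0.001, -2.926]
wrist_force: [0.5, -0.1, -0.1]
finger_gap: 0.2
finger_force: 0.0
```

>>> arm_command --pt "0 1 -3 0 0" --pt "0 3 -8 0 0" --pt "0 4 -12 0 0" --pt "0 4 -12 0 0"

```text
clock: 5.98
eef_pos: [527.5, -32.7, 179.1]
eef_rot: [-3.142, -0.0, -2.926]
wrist_force: [0.1, 0.3, -0.3]
finger_gap: 0.1
finger_force: 0.0
```

The force dropped to nothing at y ≈ -20, so the fingertip is over the notch, where vision put it. I'll centre it and press.

>>> arm_command --pt "0 3 -4 0 0" --pt "0 3 -4 3 0" --pt "0 3 -4 6 0" --pt "0 3 -4 8 0" --pt "0 3 -4 10 0" --pt "0 3 -4 12 0" --pt "0 3 -4 12 0"

```text
clock: 6.85
eef_pos: [525.4, -36.9, 167.1]
eef_rot: [-3.142, 0.0, -2.926]
wrist_force: [-0.6, -1.4, 1.3]
finger_gap: 0.3
finger_force: 0.8
```

>>> arm_command --pt "0 0 0 1.5 0" --pt "0 0 0 3 0" --pt "0 0 0 4 0" --pt "0 0 0 4 0"

```text
clock: 7.35
eef_pos: [525.4, -36.9, 163.0]
eef_rot: [-3.142, -0.0, -2.926]
wrist_force: [-1.6, -0.1, 3.9]
finger_gap: 0.2
finger_force: 1.6
```

>>> arm_command --pt "0 0 0 1 0" --pt "0 0 0 2 0" --pt "0 0 0 3 0" --pt "0 0 0 3 0"

```text
clock: 7.85
eef_pos: [525.3, -36.9, 159.9]
eef_rot: [3.142, -0.0, -2.926]
wrist_force: [-1.9, -1.2, 4.0]
finger_gap: 0.6
finger_force: 1.7
```

```bash
python3 - <<'E'
from h import *
c=snap('wrist');D=snap('side')['img'][:,:,::-1]
o=np.hstack([cv2.resize(c['img'][:,:,::-1],(400,300)),cv2.resize(D[150:320,230:460],(400,300))]);cv2.imwrite('pics/pr.png',o)
E
```

```text
(no output)
```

View pics/pr.png

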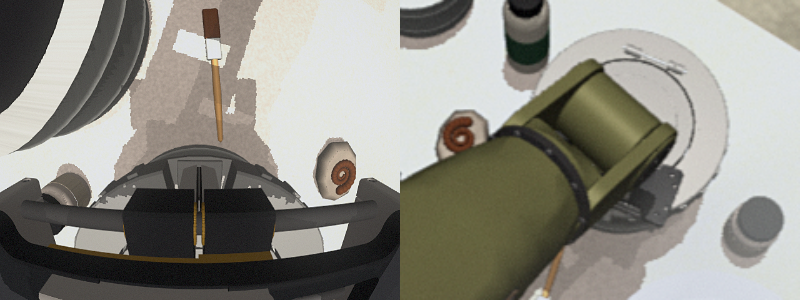

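The fingertip is in the notch on the key at (197,165) in the wrist view, and the lid is hidden. I'll press on towards the stop.

>>> arm_command --pt "0 0 0 0.7 0" --pt "0 0 0 1.4 0" --pt "0 0 0 1.4 0"

```text
clock: 8.32
eef_pos: [525.4, -36.9, 158.7]
eef_rot: [-3.142, -0.0, -2.926]
wrist_force: [-3.8, -1.4, 5.5]
finger_gap: 0.2
finger_force: 2.6
```

>>> arm_command --pt "0 0 0 0.7 0" --pt "0 0 0 1.2 0" --pt "0 0 0 1.2 0"

```text
clock: 8.7
eef_pos: [525.3, -36.9, 157.5]
eef_rot: [-3.142, -0.0, -2.926]
wrist_force: [-3.9, -1.0, 6.8]
finger_gap: 0.6
finger_force: 3.0
```

>>> arm_command --pt "0 0 0 0.8 0" --pt "0 0 0 0.8 0"

```text
clock: 8.95
eef_pos: [525.2, -36.9, 156.7]
eef_rot: [-3.142, -0.001, -2.926]
wrist_force: [-5.2, -1.2, 6.6]
finger_gap: 0.5
finger_force: 3.4
```

>>> arm_command --pt "0 0 0 -5 0" --pt "0 0 0 -12 0" --pt "0 0 0 -22 0" --pt "0 0 0 -40 0" --pt "0 0 0 -80 0" --pt "0 30 0 -120 0" --pt "0 80 30 -130 0" --pt "0 130 80 -130 0" --pt "0 170 130 -130 0" --pt "0 170 190 -130 0" --pt "0 170 250 -130 0" --pt "0 170 250 -130 0" --pt "0 170 250 -130 0"

```text
clock: 10.58
eef_pos: [305.8, 170.8, 286.7]
eef_rot: [-3.141, -0.0, -2.925]
wrist_force: [-0.5, -0.4, 0.2]
finger_gap: 0.9
finger_force: 0.0
```

```bash
python3 - <<'E'
from h import *
S=snap('scene')['img'][:,:,::-1];D=snap('side')['img'][:,:,::-1]
o=np.hstack([cv2.resize(S[170:410,200:450],(400,384)),cv2.resize(D[130:370,230:480],(400,384))]);cv2.imwrite('pics/end.png',o)
E
```

```text
(no output)
```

View pics/end.png

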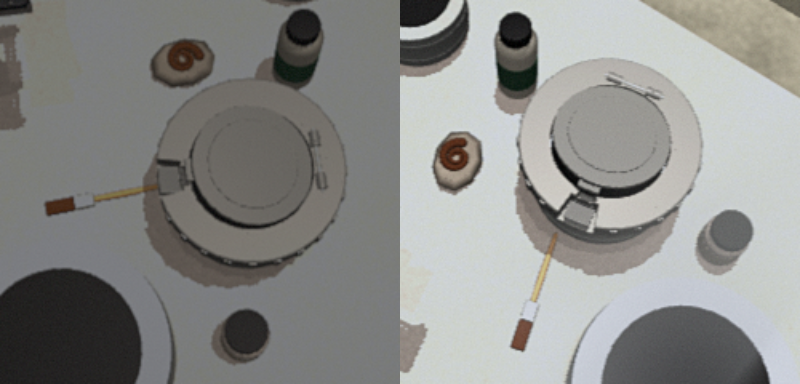

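The lid is ajar: its edge beside the notch is raised at (590,190) in the side half of the picture. The brush, fossil, spray can and jar have not moved, and the hand is clear.

```bash
python3 -c "
from h import *
print(job.sign_off())"
```

```text
the job is handed in; nothing more can be done
None
```

I found the notch by feeling along the rim and pressed the catch; the lid sprang ajar, nothing else on the bench moved, the hand is clear, and the job was handed in at about 11 s.

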